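Reload the drill-press tool rack in reverse order

TASK

The four taper-shank tools stand in their order of use on the aluminium blocks of the old rack; the new wooden rack is used from its other end, so move all four into its holes in reverse order: the tool that was leftmost ends rightmost, the second from the left ends second from the right, and so on. Seat each tool upright with its flange fully down on the wood, let go of it, and never drop or tip a tool over on the way.

Things in the scene. Friction and masses are not known exactly. Their poses are not given: they have to be found in the camera images.
- chuck_mid (a point): Drill chuck, 0.45 kg: dark knurled cylinder 40 mm across, 40 tall, then a bright cone and jaws; top 68 mm above flange underside. Flange below it 42 mm across, 6 mm thick, its underside on the rack; under it a taper shank 42 mm long, 18 mm thick narrowing to 8, in the hole. Point: on the upright axis (z up), mid-height of the visible part, 33 mm above the flange's underside.
- holesaw_mid (a point): Hole saw, 0.4 kg: bright cylinder 54 mm across, 44 tall, toothed rim, dark top, 6 mm pilot drill; top 62 mm above flange underside. Flange below it 42 mm across, 6 mm thick, its underside on the rack; under it a taper shank 42 mm long, 18 mm thick narrowing to 8, in the hole. Point: on the upright axis (z up), mid-height of the visible part, 28 mm above the flange's underside.
- countersink_mid (a point): Countersink, 0.35 kg: bright cylinder 34 mm across, 40 tall, then a brass cone; top 60 mm above flange underside. Flange below it 42 mm across, 6 mm thick, its underside on the rack; under it a taper shank 42 mm long, 18 mm thick narrowing to 8, in the hole. Point: on the upright axis (z up), mid-height of the visible part, 30 mm above the flange's underside.
- livecentre_mid (a point): Lathe centre, 0.25 kg: slim bright cylinder 22 mm across, 52 tall, then a sharp point; top 72 mm above flange underside. Flange below it 42 mm across, 6 mm thick, its underside on the rack; under it a taper shank 42 mm long, 18 mm thick narrowing to 8, in the hole. Point: on the upright axis (z up), mid-height of the visible part, 35 mm above the flange's underside.
- block1: Old place of the drill chuck: the fixed aluminium block it stands in at the start, 56 mm (x) by 62 mm (y, along the row) by 48 mm tall, with an upright 26 mm hole through its middle. The four blocks look alike. Origin: centre of its underside, on the strip, 12 mm above the bench.
- block2: Old place of the hole saw: the fixed aluminium block it stands in at the start, 56 mm (x) by 62 mm (y, along the row) by 48 mm tall, with an upright 26 mm hole through its middle. The four blocks look alike. Origin: centre of its underside, on the strip, 12 mm above the bench.
- block3: Old place of the countersink: the fixed aluminium block it stands in at the start, 56 mm (x) by 62 mm (y, along the row) by 48 mm tall, with an upright 26 mm hole through its middle. The four blocks look alike. Origin: centre of its underside, on the strip, 12 mm above the bench.
- block4: Old place of the lathe centre: the fixed aluminium block it stands in at the start, 56 mm (x) by 62 mm (y, along the row) by 48 mm tall, with an upright 26 mm hole through its middle. The four blocks look alike. Origin: centre of its underside, on the strip, 12 mm above the bench.
- strip: Old rack: dark steel strip, fixed, 64 mm (x) by 290 mm (y) by 12 mm, carrying the four aluminium blocks in a row, centres at y = +105, +35, -35, -105 mm; block tops 60 mm above the bench. Origin: centre of its underside, on the bench; y points to the robot's left within 9 degrees. Either rack may be the nearer one.
- rack: New rack, empty at the start: pale wooden bar (56 by 280 mm) on a dark board (64 by 290 mm), fixed, with four upright 26 mm holes 48 mm deep in a row, centres at y = +105, +35, -35, -105 mm; top face 60 mm above the bench. Origin: centre of its underside, on the bench; y points to the robot's left within 9 degrees.

How it is judged:
By the outcome, as a careful person would: the job done as asked, in the order asked, and still so for the second after the job is handed in, with the robot touching nothing.
It also fails if it takes over 106 s, if anything falls off the work surface, if the arm or the gripper's body presses on something with over 40 N, if the wrist force passes 120 N, or if a joint passes its speed limit or range.

ROBOT

A 6-joint arm with a two-finger parallel gripper is mounted at the origin on the work surface. World frame = base frame: x ahead of the robot, y to its left, z up, the work surface at z = 0. Lengths are in m, angles in degrees, forces in N, time in s.
With the tool pointing down it reaches from about 0.325 to 0.9 m from the base axis. Payload 6.1 kg.
Tool frame: the origin (TCP) lies midway between the tips of the shut fingers; the grasp point (between the pads) lies 19 mm behind it; z points along the fingers, y is the line along which they close (so a half turn about z gives the same grasp; the last joint's range is limited). The gripper opens to 85 mm and grips with 20 to 120 N. Pads are 22 mm wide; open, the fingers measure 114 mm over their backs; the gripper's body (76 mm by 85 mm) begins 54 mm behind the grasp point. The pads swing forward as they close: fully open they stand 13 mm farther back than shut.
Start: joints at [-7.225, 12.628, 87.462, -0, 79.91, -7.225], TCP at [0.625, -0, 0.231] pointing down, gripper open.
Joint ranges: [-170.65, 170.65], [-52.31, 119.04], [5.05, 147.46], [-71.25, 251.25], [11.57, 151.72], [-153.62, 153.62]. Speed limits (degrees/s): [147.25, 147.25, 172.46, 180, 180, 180].

INTERFACE

Orientations are given as a 3x3 rotation matrix whose columns are the frame's x, y, z axes.
In Python, from bench import * gives the robot as it stands. The module is installed in compiled form; this text tells all that it offers.
- The arm moves only by the tool play_rows, never from a script. Its argument "rows" is a list of rows, each a list of 2 entries, a list of its own where there are three numbers: the shift along the tool's x, y, z in mm, then the turn about the tool's z in degrees. A call has 1 to 20 rows; each row is the pose to reach, as a shift and turn from the pose commanded when the call began, along the tool's axes at that moment; what a row does not reach only later rows make up. A row lasts 1/10 s, in which the tool goes at most 50 mm and 8.59 degrees, less where a joint would pass 70% of its speed; a pose out of reach is approached as far as the arm can. A call with a gripper value outside its range is refused whole. "hand" is the opening, from -1 (shut) to 1 (fully open), set as the call begins (left out, the last holds). The fingers move at their own pace and stop on an object; the grip force is fixed at half the most. Time passes only in rows, so rows that repeat a pose let the fingers close. It gives the time, the measured TCP pose, the force, the opening and the grip force at its end, in the units of the state.
- get_state(): the state, without advancing time (a new reading comes with each control period).
- get_image(name): name is "scene" or "side" or "wrist"; returns the picture (480x640x3 uint8, red, green, blue); there is no depth.
- camera_params(name): a dict with "mtx" (3x3 intrinsics, pixels), "k1" (the pictures are not rectified: a ray, as slopes to the right and down, at radius r is drawn at 1 + k1 r^2 times it, then the intrinsics apply), "T" (4x4, takes a point from camera to world coordinates). Camera axes: x right, y up, looking along -z (the intrinsics and any distortion apply to the point x, -y, -z); pixel columns grow to the right and rows downward; lengths in m; the calibration is good to about 2 mm. A picture is of the moment at which its call begins: read the wrist's pose just before it. camera_params takes no time and is no camera call; for the wrist camera it gives the pose at the moment of the call.
- hand_in(): hands the job in; it is judged then, once.
The state is a dict: "t": time; "joint_positions": joint angles; "joint_velocities": joint speeds; "joint_torque": joint torques, N m; "ee_pos": TCP position; "ee_rot": TCP orientation; "force": force on the tool from outside, world axes, zero at the start; "moment": the same for the moment, N m; "opening": opening from 0.0 (shut) to 1.0 (fully open); "finger_force": force on a finger pad.
Only numpy, scipy, OpenCV 4.12 (cv2) and the standard library are available. Lean on these libraries where they do the work, as an engineer would, in place of code of your own. Each camera call takes 0.05 s, during which the arm holds its last target. There are 200 camera calls.

## Working session

There is one attempt and no reset: what is moved stays moved. The work goes in short steps, Python scripts to look and compute and a tool call to move; the robot and the scene stay as the last step left them, time stands still between calls to the robot, and variables do not carry over. Pictures are saved under pics/ and viewed, at most 14 in all, crops included, and the job is handed in when it is done.

Besides the shell and the picture viewer there is one more tool, called after "Call:" as a command line: name --argument value ..., lists and objects as JSON in quotes. play_rows: Moves the arm, as the interface text tells. Its arguments: {"type":"object","properties":{"rows":{"type":"array","items":{"type":"array"}},"hand":{"type":"number"}},"required":["rows"]}

```bash
mkdir -p pics
python3 - <<'E'
from bench import *
import cv2,numpy as np
np.set_printoptions(precision=4,suppress=True)
for n in ["scene","side","wrist"]:
    p=camera_params(n); im=get_image(n); cv2.imwrite(f"pics/{n}0.png",im[:,:,::-1]); print(n,p)
s=get_state();print(s)
E
```

```text
scene {'mtx': array([[583.4076,   0.    , 313.9727],
       [  0.    , 583.4076, 243.2769],
       [  0.    ,   0.    ,   1.    ]]), 'k1': -0.061237270077520244, 'T': array([[ 0.4707, -0.6483,  0.5984,  1.0012],
       [ 0.8822,  0.3397, -0.326 , -0.262 ],
       [ 0.0081,  0.6814,  0.7319,  0.6368],
       [ 0.    ,  0.    ,  0.    ,  1.    ]])}
side {'mtx': array([[481.1978,   0.    , 318.7823],
       [  0.    , 481.1978, 241.6422],
       [  0.    ,   0.    ,   1.    ]]), 'k1': -0.07092754401604352, 'T': array([[-0.8838,  0.322 , -0.3395,  0.298 ],
       [-0.4677, -0.5879,  0.66  ,  0.4743],
       [ 0.013 ,  0.7421,  0.6701,  0.6081],
       [ 0.    ,  0.    ,  0.    ,  1.    ]])}
wrist {'mtx': array([[330.7812,   0.    , 318.5977],
       [  0.    , 330.7812, 239.6765],
       [  0.    ,   0.    ,   1.    ]]), 'k1': -0.04451159884056398, 'T': array([[ 1.    , -0.0009,  0.0018,  0.6249],
       [ 0.0003,  0.9567,  0.2912,  0.0738],
       [-0.002 , -0.2912,  0.9567,  0.3733],
       [ 0.    ,  0.    ,  0.    ,  1.    ]])}
{'t': 0.15, 'joint_positions': array([-7.2249, 12.6658, 87.5097, -0.0001, 79.9117, -7.2255]), 'joint_velocities': array([ 0.0873, -0.0193, -0.1512, -0.0154, -0.0454,  0.0343]), 'joint_torque': array([  0.0005, -49.7483, -38.9905,  -0.0002,   0.0071,  -0.0001]), 'ee_pos': array([0.6245, 0.0001, 0.2305]), 'ee_rot': array([[-0.    ,  1.    , -0.0015],
       [ 1.    ,  0.    ,  0.0002],
       [ 0.0002, -0.0015, -1.    ]]), 'force': array([ 0.1788, -0.89  ,  0.0855]), 'moment': array([ 0.0588, -0.002 ,  0.0267]), 'finger_force': 0.0, 'opening': 0.9983307083581331}
```

View pics/scene0.png

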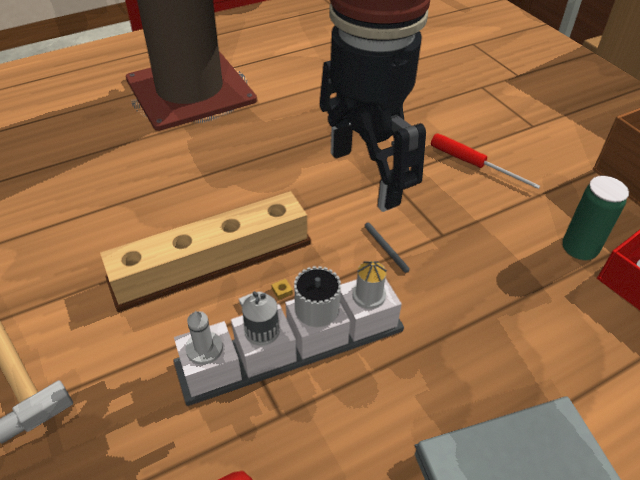

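View pics/side0.png

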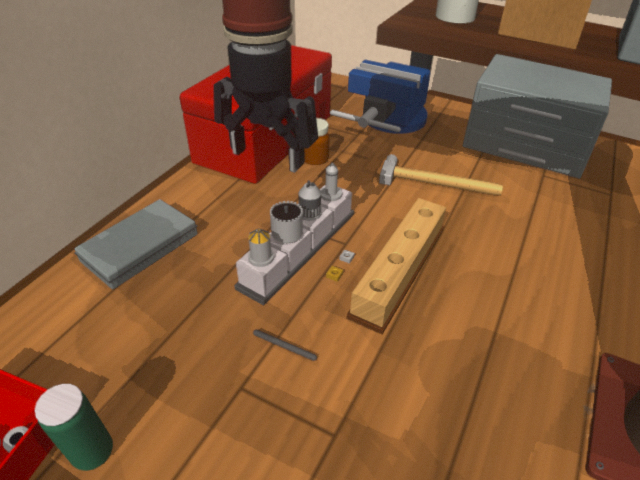

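View pics/wrist0.png

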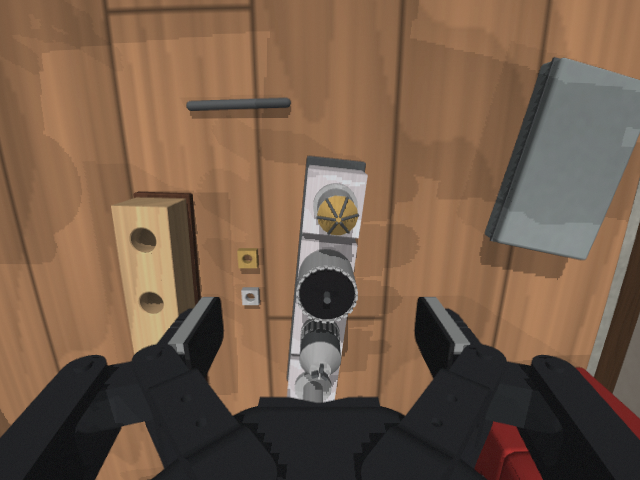

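The scene and side views show the old rack farther out. From the robot's left to right it holds the countersink (scene px 372,285), hole saw (317,290), chuck (261,315) and lathe centre (202,340). The empty wooden rack is nearer, with holes at scene px (132,258), (182,241), (231,225) and (277,210). The wrist view confirms that the tools stand along world y and that the fingers close along x.

```bash
cat > h.py <<'E'
from bench import *
import cv2,numpy as np
np.set_printoptions(precision=1,suppress=True)
def ray(p,uv):
    K,k=p["mtx"],p["k1"]
    q=cv2.undistortPoints(np.array([[uv]],float),K,np.array([k,0,0,0,0.]))[0,0]
    d=p["T"][:3,:3]@np.array([q[0],-q[1],-1]); return p["T"][:3,3],d
def onz(p,uv,z):
    o,d=ray(p,uv); return (o+d*(z-o[2])/d[2])[:2]*1000
def tri(p1,u1,p2,u2):
    o1,d1=ray(p1,u1);o2,d2=ray(p2,u2);d1/=np.linalg.norm(d1);d2/=np.linalg.norm(d2)
    s=np.linalg.lstsq(np.c_[d1,-d2],o2-o1,rcond=None)[0]
    a,b=o1+s[0]*d1,o2+s[1]*d2; return (a+b)/2*1000,np.linalg.norm(a-b)*1000
E
python3 - <<'E'
from h import *
P={n:camera_params(n) for n in("scene","side")}
I={n:cv2.imread(f"pics/{n}0.png") for n in P}
H={"scene":[(277,210),(231,225),(182,241),(132,258)],"side":[(377,285),(396,258),(411,239),(425,212)]}
for n in P:
    g=cv2.cvtColor(I[n],cv2.COLOR_BGR2HSV); r=13
    for u,v in H[n]:
        c=I[n][v-r:v+r,u-r:u+r]; V=c.max(2)
        _,m=cv2.threshold(V,0,255,cv2.THRESH_BINARY_INV+cv2.THRESH_OTSU)
        cs,_=cv2.findContours(m,cv2.RETR_EXTERNAL,cv2.CHAIN_APPROX_NONE)
        k=min(cs,key=lambda k:np.hypot(*(np.array(cv2.minEnclosingCircle(k)[0])-r)) if cv2.contourArea(k)>30 else 99)
        x,y,w,h=cv2.boundingRect(k)
        e=(u-r+x+(w-1)/2,v-r+y+(h-1)/2)
        L=onz(P[n],(u-r+x,e[1]),.06);R=onz(P[n],(u-r+x+w,e[1]),.06)
        print(n,e,w,h,onz(P[n],e,.06),"width",np.linalg.norm(L-R))
T={"cs tip":((372,264),(260,232),.12),"lc tip":((199,314),(333,168),.132),"hs top":((317,285),(286,211),.11),"chuck":((260,297),(311,185),.128)}
for k,(a,b,z) in T.items(): print(k,onz(P["scene"],a,z),onz(P["side"],b,z),*tri(P["scene"],a,P["side"],b))
# enlarged crops, side by side
a=cv2.resize(I["scene"][245:405,165:415],None,fx=3,fy=3,interpolation=cv2.INTER_CUBIC)
b=cv2.resize(I["side"][155:305,230:365],None,fx=4,fy=4,interpolation=cv2.INTER_CUBIC)
cv2.imwrite("pics/ca.png",a);cv2.imwrite("pics/cb.png",b)
E
```

```text
scene (276.5, 210.0) 18 13 [447.6 -21.9] width 25.66836733789451
scene (230.5, 225.5) 18 14 [446. -92.] width 25.043798734563243
scene (182.0, 241.5) 19 14 [ 443.7 -162. ] width 25.85633512457466
scene (131.0, 258.0) 19 15 [ 440.7 -232.1] width 25.361883228762267
side (377.5, 285.5) 18 12 [448.4 -19.7] width 28.01255707114723
side (395.0, 258.5) 17 10 [446.4 -89.3] width 28.136839565397008
side (411.5, 234.0) 16 9 [ 443.3 -160.7] width 28.13205493814835
side (425.0, 212.5) 15 8 [ 441.8 -230. ] width 27.91410965592415
cs tip [639.6  12.8] [635.4  17.5] [637.5  14.5 116.9] 0.15735470161593773
lc tip [ 622.4 -193.9] [ 608.6 -180. ] [ 615.  -192.7  122.5] 0.6041988914597164
hs top [630.3 -55.3] [633.6 -57.3] [632.1 -55.8 111.9] 1.016468294022853
chuck [ 628.8 -125.8] [ 620.7 -120.2] [ 624.4 -125.1  123.2] 2.012480122922583
```

View pics/ca.png

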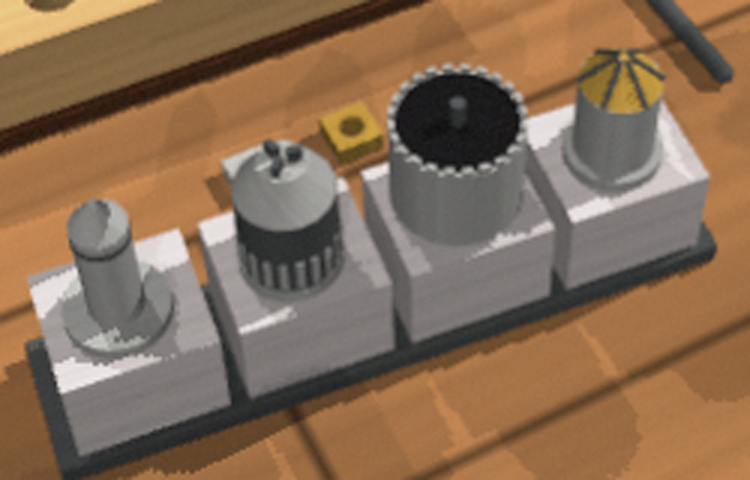

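View pics/cb.png

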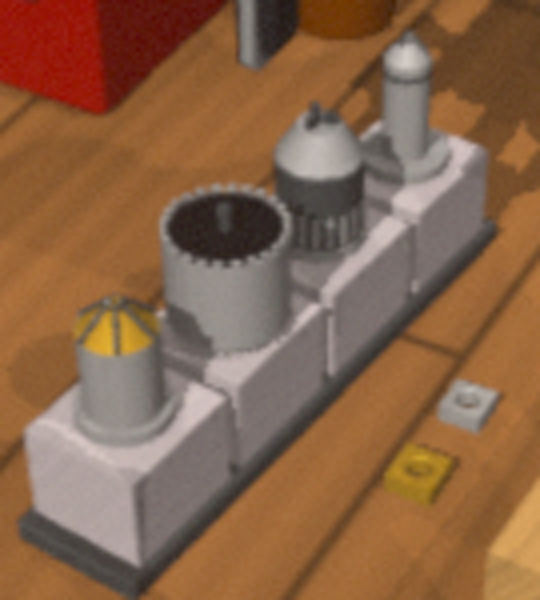

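The crops show all four tools upright, and give better tip pixels: countersink scene (373,263.7) / side (258.3,230), lathe centre (197.3,312.7) / (331.5,163.8), hole saw rim centre (317.7,284.7) / (286.8,211.5), chuck jaws (259,296.7) / (309.8,183.8).

Run:
```python
from h import *
P={n:camera_params(n) for n in("scene","side")}
T={"cs":((373,263.7),(258.3,230),.12),"hs":((317.7,284.7),(286.8,211.5),.11),"ch":((259,296.7),(309.8,183.8),.126),"lc":((197.3,312.7),(331.5,163.8),.132)}
X=[]
for k,(a,b,z) in T.items():
    p,e=tri(P["scene"],a,P["side"],b); q=(onz(P["scene"],a,z)+onz(P["side"],b,z))/2
    print(k,onz(P["scene"],a,z),onz(P["side"],b,z),q,p,e);X.append(q)
X=np.array(X);d=X[0]-X[3];d/=np.linalg.norm(d);c=X.mean(0);print(c,d,"fit",[c+d*s for s in(105,35,-35,-105)])
```

```text
cs [639.8  14.1] [640.3  14.8] [640.   14.5] [640.1  14.4 120. ] 0.8515892645982991
hs [630.3 -54.4] [631.8 -56.8] [631.1 -55.6] [631.  -55.1 111.3] 0.5539851175806156
ch [ 626.5 -126.1] [ 625.5 -124.8] [ 626.  -125.4] [ 626.  -125.8  125.3] 0.18099501427291806
lc [ 620.  -194.9] [ 617.1 -190.9] [ 618.5 -192.9] [ 618.5 -194.4  129.7] 0.5557982216078986
[628.9 -89.9] [0.1 1. ] fit [array([639.7,  14.6]), array([632.5, -55.1]), array([ 625.3, -124.7]), array([ 618.1, -194.3])]
```

The tip heights, 70 mm spacing and hole widths all match the given sizes.

| Tool | Now (x, y mm) | Target hole (x, y mm) |
|---|---|---|
| Countersink | 640, 14.5 | 441, -231 |
| Hole saw | 631.5, -55 | 443.5, -161.5 |
| Chuck | 626, -125 | 446, -90.5 |
| Lathe centre | 618.5, -194 | 448, -21 |

In moves, tool x is world +y, tool y is world +x, and tool z is down. I start with the countersink.

Call:
play_rows --rows '[[[14, 15, 0], 0], [[14, 15, 40], 0], [[14, 15, 80], 0], [[14, 15, 115], 0], [[14, 15, 140], 0], [[14, 15, 155], 0], [[14, 15, 164], 0], [[14, 15, 164], 0], [[14, 15, 164], 0]]' --hand 1

```text
t: 1.05
ee_pos: [0.641, 0.0139, 0.0687]
ee_rot: [[-0.0, 1.0, 0.002], [1.0, 0.0, -0.0], [-0.0, 0.002, -1.0]]
force: [-0.8, 0.2, 0.9]
opening: 0.996
finger_force: 0.0
```

Call:
play_rows --rows '[[[0, 0, 0], 0], [[0, 0, 0], 0], [[0, 0, 0], 0], [[0, 0, 0], 0], [[0, 0, 0], 0], [[0, 0, 0], 0], [[0, 0, 0], 0], [[0, 0, 0], 0], [[0, 0, 0], 0], [[0, 0, 0], 0]]' --hand -1

```text
t: 2.05
ee_pos: [0.6405, 0.0139, 0.0682]
ee_rot: [[-0.0, 1.0, 0.001], [1.0, 0.0, -0.0], [-0.0, 0.001, -1.0]]
force: [-1.6, 0.0, 5.8]
opening: 0.386
finger_force: 60.2
```

Call:
play_rows --rows '[[[0, 0, -10], 0], [[0, 0, -25], 0], [[0, 0, -45], 0], [[0, 0, -70], 0], [[0, 0, -95], 0], [[0, 0, -115], 0], [[0, 0, -130], 0], [[0, 0, -135], 0], [[0, 0, -135], 0], [[0, 0, -135], 0]]'

```text
t: 3.05
ee_pos: [0.6392, 0.0141, 0.201]
ee_rot: [[0.0, 1.0, -0.002], [1.0, -0.0, 0.0], [0.0, -0.002, -1.0]]
force: [-0.5, -0.6, -4.2]
opening: 0.385
finger_force: 60.5
```

Run:
```python
from h import *
a=get_image("scene")[:,:,::-1];b=get_image("side")[:,:,::-1]
cv2.imwrite("pics/l1.png",np.hstack([a[90:390,150:550],b[60:360,150:550]])); s=get_state();print(s["ee_pos"]*1000,s["force"],s["opening"])
```

```text
[639.   14.1 200.5] [ 0.6 -0.  -3.6] 0.3873332440358365
```

View pics/l1.png

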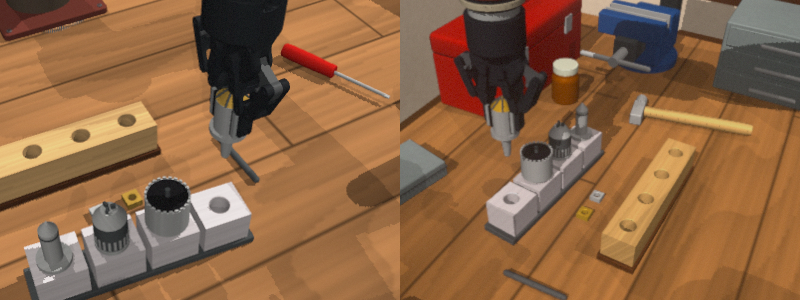

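The countersink is held upright and clear of its block, and the other tools are undisturbed. Now over to hole -105.

Call:
play_rows --rows '[[[-10, -8, 0], 0], [[-30, -25, 0], 0], [[-55, -45, 0], 0], [[-80, -65, 0], 0], [[-105, -86, 0], 0], [[-130, -106, 0], 0], [[-155, -126, 0], 0], [[-180, -147, 0], 0], [[-205, -167, 0], 0], [[-225, -183, 0], 0], [[-238, -194, 0], 0], [[-245, -199, 0], 0], [[-245, -199, 0], 0], [[-245, -199, 0], 0], [[-245, -199, 40], 0], [[-245, -199, 70], 0], [[-245, -199, 75], 0], [[-245, -199, 75], 0], [[-245, -199, 75], 0]]'

```text
t: 5.05
ee_pos: [0.4423, -0.2314, 0.129]
ee_rot: [[-0.001, 1.0, 0.002], [1.0, 0.001, -0.001], [-0.001, 0.002, -1.0]]
force: [-0.1, -0.5, -3.2]
opening: 0.385
finger_force: 60.9
```

Run:
```python
from h import *
s=get_state();print(s["ee_pos"]*1000,s["force"],s["opening"])
a=get_image("scene")[:,:,::-1];b=get_image("side")[:,:,::-1]
cv2.imwrite("pics/l2.png",cv2.resize(np.hstack([a[150:350,60:260],b[90:290,330:530]]),None,fx=2,fy=2));
```

```text
[ 442.3 -231.4  129. ] [-0.1 -0.5 -3.2] 0.3853836736865377
```

View pics/l2.png

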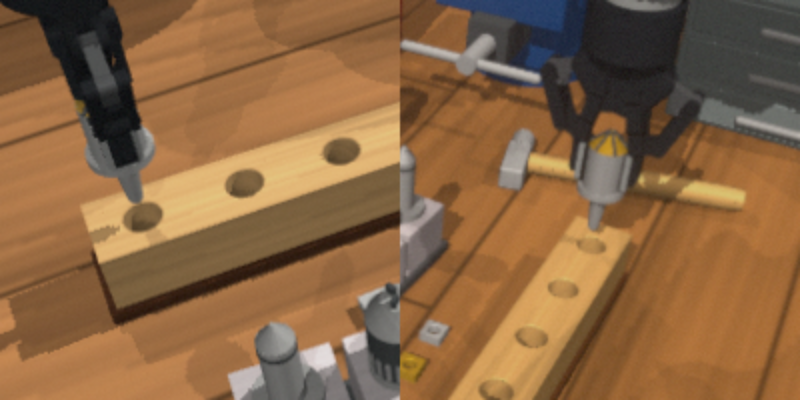

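The shank hangs centred above the end hole in both views (scene crop 137,200; side crop 596,228). Lowering it.

Call:
play_rows --rows '[[[0, 0, 10], 0], [[0, 0, 20], 0], [[0, 0, 30], 0], [[0, 0, 40], 0], [[0, 0, 48], 0], [[0, 0, 54], 0], [[0, 0, 58], 0], [[0, 0, 60], 0], [[0, 0, 60], 0], [[0, 0, 60], 0], [[0, 0, 60], 0]]'

```text
t: 6.25
ee_pos: [0.4413, -0.2312, 0.0681]
ee_rot: [[-0.0, 1.0, 0.0], [1.0, 0.0, -0.0], [-0.0, 0.0, -1.0]]
force: [-3.2, 2.0, 6.0]
opening: 0.381
finger_force: 61.6
```

Contact at the seated height (+6 N against -3.5 N hanging). Releasing, then going to the hole saw.

Call:
play_rows --rows '[[[0, 0, 0], 0], [[0, 0, 0], 0], [[0, 0, 0], 0], [[0, 0, 0], 0], [[0, 0, 0], 0], [[0, 0, 0], 0], [[0, 0, -10], 0], [[0, 0, -30], 0], [[0, 0, -60], 0], [[0, 0, -90], 0], [[0, 0, -105], 0], [[0, 0, -110], 0], [[0, 0, -110], 0]]' --hand 1

```text
t: 7.55
ee_pos: [0.4414, -0.2313, 0.1783]
ee_rot: [[-0.0, 1.0, 0.002], [1.0, 0.0, -0.001], [-0.001, 0.002, -1.0]]
force: [0.6, 0.0, 0.7]
opening: 0.998
finger_force: 0.0
```

Call:
play_rows --rows '[[[20, 21, 0], 0], [[50, 54, 0], 0], [[80, 86, 0], 0], [[110, 119, 0], 0], [[140, 151, 0], 0], [[165, 178, 0], 0], [[176, 190, 0], 0], [[176, 190, 0], 0], [[176, 190, 0], 0]]'

```text
t: 8.45
ee_pos: [0.6299, -0.0549, 0.1755]
ee_rot: [[-0.001, 1.0, -0.003], [1.0, 0.001, 0.0], [0.0, -0.003, -1.0]]
force: [-1.0, -0.1, -0.3]
opening: 1.002
finger_force: 0.0
```

Run:
```python
from h import *
s=get_state();print(s["ee_pos"]*1000,s["force"],s["opening"])
a=get_image("scene")[:,:,::-1];b=get_image("side")[:,:,::-1]
cv2.imwrite("pics/l3.png",np.hstack([a[90:390,80:480],b[60:360,170:570]]));
```

```text
[629.9 -54.9 175.5] [-1.  -0.1 -0.3] 1.00195196188085
```

View pics/l3.png

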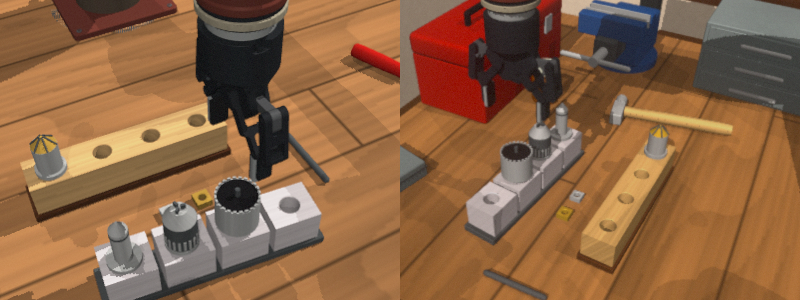

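The countersink is upright with its flange on the wood in the end hole (scene crop 47,165), and the gripper is above the hole saw. Descending and gripping.

Call:
play_rows --rows '[[[0, 1, 20], 0], [[0, 1, 50], 0], [[0, 1, 75], 0], [[0, 1, 92], 0], [[0, 1, 102], 0], [[0, 1, 109], 0], [[0, 1, 109], 0], [[0, 1, 109], 0]]'

```text
t: 9.35
ee_pos: [0.6327, -0.0552, 0.0694]
ee_rot: [[0.0, 1.0, 0.002], [1.0, -0.0, -0.0], [-0.0, 0.002, -1.0]]
force: [-0.3, -1.3, 1.0]
opening: 1.001
finger_force: 0.0
```

Call:
play_rows --rows '[[[0, 0, 0], 0], [[0, 0, 0], 0], [[0, 0, 0], 0], [[0, 0, 0], 0], [[0, 0, 0], 0], [[0, 0, 0], 0], [[0, 0, 0], 0], [[0, 0, 0], 0]]' --hand -1

```text
t: 10.15
ee_pos: [0.6327, -0.0551, 0.0695]
ee_rot: [[-0.0, 1.0, 0.002], [1.0, 0.0, -0.0], [-0.0, 0.002, -1.0]]
force: [-0.8, 0.8, 5.5]
opening: 0.622
finger_force: 63.5
```

Call:
play_rows --rows '[[[0, 0, -10], 0], [[0, 0, -25], 0], [[0, 0, -45], 0], [[0, 0, -70], 0], [[0, 0, -95], 0], [[0, 0, -115], 0], [[0, 0, -130], 0], [[0, 0, -135], 0], [[0, 0, -135], 0], [[0, 0, -135], 0]]'

```text
t: 11.15
ee_pos: [0.6312, -0.0548, 0.202]
ee_rot: [[0.0, 1.0, -0.002], [1.0, -0.0, 0.0], [0.0, -0.002, -1.0]]
force: [0.1, -0.5, -4.2]
opening: 0.618
finger_force: 63.7
```

Call:
play_rows --rows '[[[-8, -14, 0], 0], [[-20, -35, 0], 0], [[-34, -60, 0], 0], [[-48, -85, 0], 0], [[-62, -110, 0], 0], [[-77, -136, 0], 0], [[-91, -161, 0], 0], [[-101, -179, 0], 0], [[-106, -188, 0], 0], [[-106, -188, 0], 0], [[-106, -188, 0], 0], [[-106, -188, 30], 0], [[-106, -188, 55], 0], [[-106, -188, 70], 0], [[-106, -188, 75], 0], [[-106, -188, 75], 0], [[-106, -188, 75], 0]]'

```text
t: 12.85
ee_pos: [0.445, -0.1611, 0.1292]
ee_rot: [[-0.001, 1.0, 0.001], [1.0, 0.001, -0.001], [-0.001, 0.001, -1.0]]
force: [0.7, 0.2, -4.4]
opening: 0.618
finger_force: 64.2
```

Run:
```python
from h import *
s=get_state();print(s["ee_pos"]*1000,s["force"],s["opening"])
a=get_image("scene")[:,:,::-1];b=get_image("side")[:,:,::-1]
cv2.imwrite("pics/l4.png",cv2.resize(np.hstack([a[150:350,60:260],b[90:290,330:530]]),None,fx=2,fy=2));
```

```text
[ 445.  -161.1  129.2] [ 0.7  0.2 -4.4] 0.617614066940932
```

View pics/l4.png

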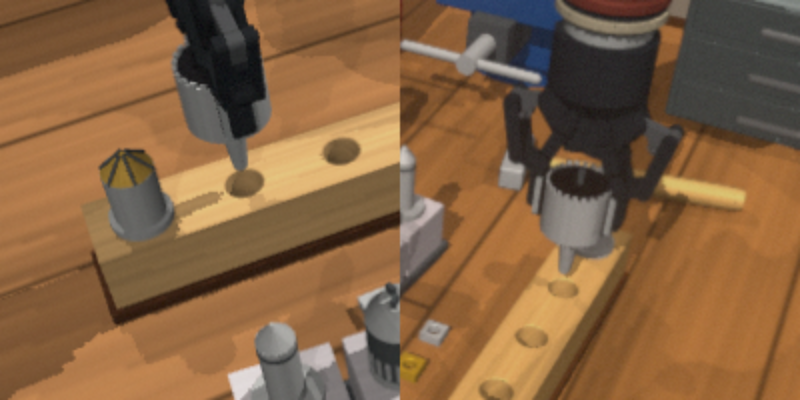

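The hole saw hangs upright over the second hole. Its shank tip is at scene crop (240,165), above the hole at (245,183). Lowering.

Call:
play_rows --rows '[[[0, -1, 10], 0], [[0, -1, 20], 0], [[0, -1, 30], 0], [[0, -1, 40], 0], [[0, -1, 48], 0], [[0, -1, 54], 0], [[0, -1, 58], 0], [[0, -1, 60], 0], [[0, -1, 60], 0], [[0, -1, 60], 0], [[0, -1, 60], 0]]'

```text
t: 14.05
ee_pos: [0.4432, -0.1611, 0.0695]
ee_rot: [[-0.0, 1.0, 0.0], [1.0, 0.0, -0.0], [-0.0, 0.0, -1.0]]
force: [-4.8, 2.7, 6.1]
opening: 0.617
finger_force: 65.1
```

Call:
play_rows --rows '[[[0, 0, 0], 0], [[0, 0, 0], 0], [[0, 0, 0], 0], [[0, 0, 0], 0], [[0, 0, 0], 0], [[0, 0, 0], 0], [[0, 0, -10], 0], [[0, 0, -30], 0], [[0, 0, -60], 0], [[0, 0, -90], 0], [[0, 0, -105], 0], [[0, 0, -110], 0], [[0, 0, -110], 0]]' --hand 1

```text
t: 15.35
ee_pos: [0.4434, -0.1613, 0.1792]
ee_rot: [[-0.0, 1.0, 0.002], [1.0, 0.0, -0.001], [-0.001, 0.002, -1.0]]
force: [0.0, 0.5, -0.1]
opening: 0.997
finger_force: 0.0
```

Call:
play_rows --rows '[[[4, 20, 0], 0], [[9, 45, 0], 0], [[15, 75, 0], 0], [[21, 105, 0], 0], [[27, 135, 0], 0], [[33, 165, 0], 0], [[36, 182, 0], 0], [[36, 182, 0], 0], [[36, 182, 0], 0]]'

```text
t: 16.25
ee_pos: [0.6238, -0.1247, 0.1764]
ee_rot: [[-0.0, 1.0, -0.003], [1.0, 0.0, 0.001], [0.001, -0.003, -1.0]]
force: [0.5, -0.5, -0.0]
opening: 0.996
finger_force: 0.0
```

Call:
play_rows --rows '[[[0, 1, 20], 0], [[0, 1, 50], 0], [[0, 1, 75], 0], [[0, 1, 92], 0], [[0, 1, 102], 0], [[0, 1, 109], 0], [[0, 1, 110], 0], [[0, 1, 110], 0]]'

```text
t: 17.05
ee_pos: [0.6266, -0.1252, 0.0691]
ee_rot: [[0.0, 1.0, 0.001], [1.0, -0.0, -0.0], [-0.0, 0.001, -1.0]]
force: [-0.1, -0.2, 0.9]
opening: 0.998
finger_force: 0.0
```

Call:
play_rows --rows '[[[0, 0, 0], 0], [[0, 0, 0], 0], [[0, 0, 0], 0], [[0, 0, 0], 0], [[0, 0, 0], 0], [[0, 0, 0], 0], [[0, 0, 0], 0], [[0, 0, 0], 0], [[0, 0, 0], 0]]' --hand -1

```text
t: 17.95
ee_pos: [0.6264, -0.1251, 0.0691]
ee_rot: [[-0.0, 1.0, 0.001], [1.0, 0.0, -0.0], [-0.0, 0.001, -1.0]]
force: [-1.0, 0.4, 5.7]
opening: 0.458
finger_force: 60.7
```

Call:
play_rows --rows '[[[0, 0, -10], 0], [[0, 0, -25], 0], [[0, 0, -45], 0], [[0, 0, -70], 0], [[0, 0, -95], 0], [[0, 0, -115], 0], [[0, 0, -130], 0], [[0, 0, -135], 0], [[0, 0, -135], 0], [[0, 0, -135], 0]]'

```text
t: 18.95
ee_pos: [0.6252, -0.1247, 0.2019]
ee_rot: [[0.0, 1.0, -0.002], [1.0, -0.0, 0.001], [0.001, -0.002, -1.0]]
force: [-0.2, -0.0, -5.4]
opening: 0.456
finger_force: 60.9
```

Call:
play_rows --rows '[[[3, -14, 0], 0], [[7, -35, 0], 0], [[12, -60, 0], 0], [[16, -85, 0], 0], [[21, -110, 0], 0], [[26, -135, 0], 0], [[31, -158, 0], 0], [[33, -173, 0], 0], [[34, -180, 0], 0], [[34, -180, 0], 0], [[34, -180, 0], 0], [[34, -180, 30], 0], [[34, -180, 55], 0], [[34, -180, 70], 0], [[34, -180, 75], 0], [[34, -180, 75], 0], [[34, -180, 75], 0]]'

```text
t: 20.65
ee_pos: [0.4469, -0.0913, 0.1292]
ee_rot: [[0.0, 1.0, 0.001], [1.0, -0.0, -0.0], [-0.0, 0.001, -1.0]]
force: [-0.2, 0.4, -4.7]
opening: 0.456
finger_force: 61.4
```

Run:
```python
from h import *
s=get_state();print(s["ee_pos"]*1000,s["force"],s["opening"])
a=get_image("scene")[:,:,::-1];b=get_image("side")[:,:,::-1]
cv2.imwrite("pics/l5.png",cv2.resize(np.hstack([a[150:350,90:290],b[90:290,330:530]]),None,fx=2,fy=2));
```

```text
[446.9 -91.3 129.2] [-0.2  0.4 -4.7] 0.4556541735630856
```

View pics/l5.png

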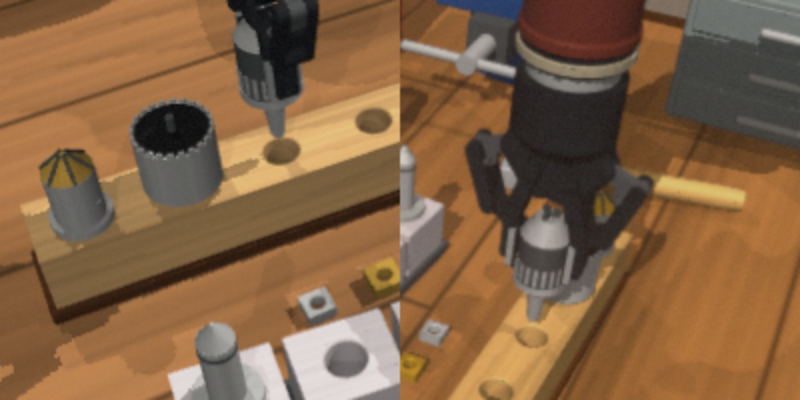

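The hole saw is seated upright, and the chuck hangs over the third hole (shank at scene crop 278,135, hole at 281,151). Lowering.

Call:
play_rows --rows '[[[1, 0, 10], 0], [[1, 0, 20], 0], [[1, 0, 30], 0], [[1, 0, 40], 0], [[1, 0, 48], 0], [[1, 0, 54], 0], [[1, 0, 58], 0], [[1, 0, 60], 0], [[1, 0, 60], 0], [[1, 0, 60], 0], [[1, 0, 60], 0]]'

```text
t: 21.85
ee_pos: [0.4463, -0.0901, 0.0691]
ee_rot: [[-0.0, 1.0, 0.0], [1.0, 0.0, -0.0], [-0.0, 0.0, -1.0]]
force: [-5.1, 1.0, 4.6]
opening: 0.452
finger_force: 62.0
```

Call:
play_rows --rows '[[[0, 0, 0], 0], [[0, 0, 0], 0], [[0, 0, 0], 0], [[0, 0, 0], 0], [[0, 0, 0], 0], [[0, 0, 0], 0], [[0, 0, -10], 0], [[0, 0, -30], 0], [[0, 0, -60], 0], [[0, 0, -90], 0], [[0, 0, -105], 0], [[0, 0, -110], 0], [[0, 0, -110], 0]]' --hand 1

```text
t: 23.15
ee_pos: [0.4465, -0.0902, 0.1793]
ee_rot: [[-0.0, 1.0, 0.002], [1.0, 0.0, -0.001], [-0.001, 0.002, -1.0]]
force: [-0.7, 0.1, 0.2]
opening: 0.997
finger_force: 0.0
```

Call:
play_rows --rows '[[[-10, 17, 0], 0], [[-25, 42, 0], 0], [[-42, 70, 0], 0], [[-60, 100, 0], 0], [[-78, 130, 0], 0], [[-95, 158, 0], 0], [[-104, 172, 0], 0], [[-104, 173, 0], 0], [[-104, 173, 0], 0]]'

```text
t: 24.05
ee_pos: [0.6179, -0.1935, 0.1763]
ee_rot: [[0.0, 1.0, -0.003], [1.0, -0.0, 0.002], [0.002, -0.003, -1.0]]
force: [0.3, 0.6, -0.4]
opening: 1.002
finger_force: 0.0
```

Call:
play_rows --rows '[[[0, 0, 20], 0], [[0, 0, 50], 0], [[0, 0, 75], 0], [[0, 0, 92], 0], [[0, 0, 101], 0], [[0, 0, 106], 0], [[0, 0, 106], 0], [[0, 0, 106], 0]]'

```text
t: 24.85
ee_pos: [0.6198, -0.1943, 0.0736]
ee_rot: [[-0.0, 1.0, 0.002], [1.0, 0.0, -0.001], [-0.001, 0.002, -1.0]]
force: [0.7, 0.8, 0.3]
opening: 1.002
finger_force: 0.0
```

Call:
play_rows --rows '[[[0, 0, 0], 0], [[0, 0, 0], 0], [[0, 0, 0], 0], [[0, 0, 0], 0], [[0, 0, 0], 0], [[0, 0, 0], 0], [[0, 0, 0], 0], [[0, 0, 0], 0], [[0, 0, 0], 0], [[0, 0, 0], 0], [[0, 0, 0], 0]]' --hand -1

```text
t: 25.95
ee_pos: [0.6192, -0.1941, 0.0726]
ee_rot: [[0.0, 1.0, 0.0], [1.0, -0.0, -0.0], [-0.0, 0.0, -1.0]]
force: [-1.1, 0.2, 4.6]
opening: 0.242
finger_force: 58.6
```

Call:
play_rows --rows '[[[0, 0, -10], 0], [[0, 0, -25], 0], [[0, 0, -45], 0], [[0, 0, -70], 0], [[0, 0, -95], 0], [[0, 0, -115], 0], [[0, 0, -130], 0], [[0, 0, -135], 0], [[0, 0, -135], 0], [[0, 0, -135], 0]]'

```text
t: 26.95
ee_pos: [0.6183, -0.1937, 0.206]
ee_rot: [[-0.0, 1.0, -0.002], [1.0, 0.0, 0.001], [0.001, -0.002, -1.0]]
force: [-0.1, -0.1, -2.7]
opening: 0.24
finger_force: 58.7
```

Call:
play_rows --rows '[[[8, -8, 0], 0], [[25, -25, 0], 0], [[45, -45, 0], 0], [[65, -65, 0], 0], [[85, -85, 0], 0], [[105, -105, 0], 0], [[125, -125, 0], 0], [[145, -145, 0], 0], [[162, -160, 0], 0], [[171, -169, 0], 0], [[173, -171, 0], 0], [[173, -171, 0], 0], [[173, -171, 0], 0], [[173, -171, 30], 0], [[173, -171, 55], 0], [[173, -171, 70], 0], [[173, -171, 75], 0], [[173, -171, 75], 0], [[173, -171, 75], 0]]'

```text
t: 28.85
ee_pos: [0.4489, -0.0214, 0.1332]
ee_rot: [[0.0, 1.0, 0.001], [1.0, -0.0, -0.0], [-0.0, 0.001, -1.0]]
force: [-0.1, 0.4, -1.2]
opening: 0.24
finger_force: 59.0
```

Run:
```python
from h import *
s=get_state();print(s["ee_pos"]*1000,s["force"],s["opening"])
a=get_image("scene")[:,:,::-1];b=get_image("side")[:,:,::-1]
cv2.imwrite("pics/l6.png",cv2.resize(np.hstack([a[120:320,130:330],b[120:320,330:530]]),None,fx=2,fy=2));
```

```text
[448.9 -21.4 133.2] [-0.1  0.4 -1.2] 0.23962850876562153
```

View pics/l6.png

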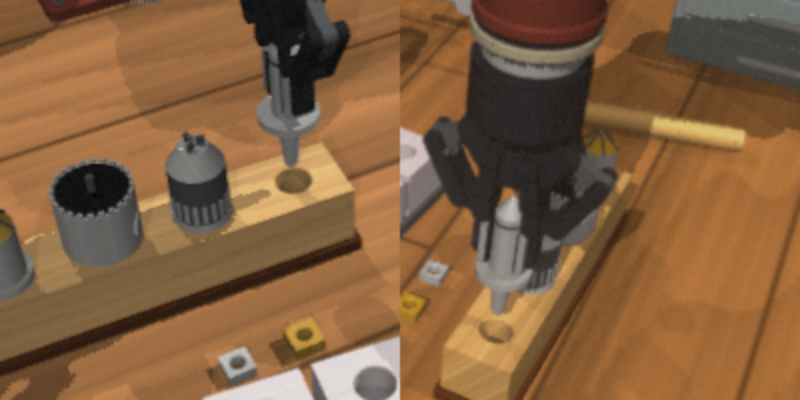

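The chuck is seated, and the lathe centre hangs over the last hole (shank at scene crop 291,163, hole at 294,181). Lowering to its grip height of 72.6 mm and releasing.

Call:
play_rows --rows '[[[0, 0, 10], 0], [[0, 0, 20], 0], [[0, 0, 30], 0], [[0, 0, 40], 0], [[0, 0, 48], 0], [[0, 0, 54], 0], [[0, 0, 58], 0], [[0, 0, 60], 0], [[0, 0, 60], 0], [[0, 0, 60], 0], [[0, 0, 60], 0]]'

```text
t: 30.05
ee_pos: [0.4484, -0.0211, 0.0726]
ee_rot: [[0.0, 1.0, 0.001], [1.0, -0.0, -0.0], [-0.0, 0.001, -1.0]]
force: [0.9, 0.5, -1.1]
opening: 0.247
finger_force: 59.2
```

The force still reads nearly hanging, so I'll ease down until it makes contact.

Call:
play_rows --rows '[[[0, 0, 0.5], 0], [[0, 0, 0.5], 0], [[0, 0, 1], 0], [[0, 0, 1], 0], [[0, 0, 1], 0]]'

```text
t: 30.55
ee_pos: [0.4485, -0.0211, 0.0726]
ee_rot: [[-0.0, 1.0, 0.001], [1.0, 0.0, -0.0], [-0.0, 0.001, -1.0]]
force: [-4.8, 0.9, 9.8]
opening: 0.24
finger_force: 60.0
```

Contact (9.8 N). Releasing and backing off, then one last look.

Call:
play_rows --rows '[[[0, 0, 0], 0], [[0, 0, 0], 0], [[0, 0, 0], 0], [[0, 0, 0], 0], [[0, 0, 0], 0], [[0, 0, 0], 0], [[0, 0, 0], 0], [[0, 0, -10], 0], [[0, 0, -30], 0], [[0, 0, -60], 0], [[0, 0, -90], 0], [[0, 0, -120], 0], [[0, 0, -150], 0], [[30, 30, -160], 0], [[70, 50, -160], 0], [[100, 60, -160], 0], [[100, 60, -160], 0], [[100, 60, -160], 0]]' --hand 1

```text
t: 32.35
ee_pos: [0.5078, 0.0793, 0.2316]
ee_rot: [[-0.002, 1.0, -0.0], [1.0, 0.002, -0.001], [-0.001, -0.0, -1.0]]
force: [1.0, -1.4, -0.3]
opening: 0.999
finger_force: 0.0
```

Run:
```python
from h import *
s=get_state();print(s["t"],s["ee_pos"]*1000,s["force"],s["opening"])
a=get_image("scene")[:,:,::-1];b=get_image("side")[:,:,::-1]
cv2.imwrite("pics/l7.png",cv2.resize(np.hstack([a[140:310,85:325],b[170:340,320:480]]),None,fx=2,fy=2));
```

```text
32.35 [507.8  79.3 231.6] [ 1.  -1.4 -0.3] 0.9992764353276696
```

View pics/l7.png

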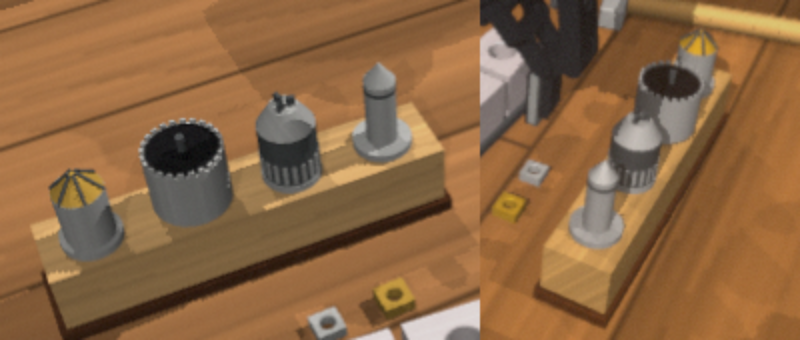

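All four tools stand upright with their flanges on the wood: lathe centre (382,110), chuck (288,140), hole saw (185,170) and countersink (85,215). That is the reverse of the old order, and the gripper is clear.

```bash
python3 -c "from bench import *; print(hand_in())"
```

```text
the job is handed in; nothing more can be done
None
```

I moved all four tools into the wooden rack in reverse order, each seated upright and released, and handed the job in at about 32 s of the 106 s limit; no verdict came back.

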